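# Find the rocking corner of the balance plate and shim it

## Robot

A 6-joint arm with a two-finger parallel gripper is mounted at the origin on a cart in front of the work surface, level with it; the furniture and walls round the work are solid. World frame = base frame: x ahead of the robot, y to its left, z up, the work surface at z = 0. Lengths are in mm, angles in rad, forces in N, time in s.
With the tool pointing down it reaches from about 350 to 875 mm from the base axis. Payload 4.2 kg.
Tool frame: the origin (TCP) lies midway between the tips of the shut fingers; the grasp point (between the pads) lies 19 mm behind it; z points along the fingers, x is the direction in which the jaws open and shut, and the axes are right-handed (so a half turn about z gives the same grasp; the last joint's range is limited). The gripper opens to 85 mm and grips with 20 to 120 N. Pads are 22 mm wide; open, the fingers measure 114 mm over their backs; the gripper's body (76 mm by 85 mm) begins 54 mm behind the grasp point. The pads swing forward as they close: fully open they stand 13 mm farther back than shut.
Start: joints at [-1.09, 0.385, 0.008, 0, -1.194, -0.259], TCP at [137.509, -609.664, 231.312] pointing down, gripper open.
Joint ranges: [-3.14, 3.14], [-1.21, 2.06], [-1.07, 1.41], [-3.16, 2.05], [-2.99, -0.16], [-3.1, 3.1]. Speed limits (rad/s): [2.79, 2.79, 3.14, 3.14, 3.14, 3.14].

## Interface

Orientations are given as a unit quaternion [x, y, z, w].
In Python, from rig import sensors, viewer, arm gives the robot as it stands.
- The arm moves only by the shell command python3 -m inch 'ROWS' [OPENING]. ROWS is JSON, a list of rows, each a list of 4 numbers: the shift along the tool's x, y, z in cm, then the turn about the tool's z in rad. A call has 1 to 5 rows; each row is the pose to reach, as a shift and turn from the pose commanded when the call began, along the tool's axes at that moment; what a row does not reach only later rows make up. A row lasts 1/8 s, in which the tool goes at most 62.5 mm and 10.7 degrees, less where a joint would pass 70% of its speed; a pose out of reach is approached as far as the arm can. A call with a gripper value outside its range is refused whole. OPENING is the finger opening in cm, from 0 to 8.54, set as the call begins (- or left out, the last holds). The fingers move at their own pace and stop on an object; the grip force is fixed at half the most. Time passes only in rows, so rows that repeat a pose let the fingers close. It gives the time, the measured TCP pose, the force and the opening at its end, in the units of the state.
- sensors.get_state(): the state, without advancing time (a new reading comes with each control period).
- viewer.snapshot(name): name is "scene" or "top"; returns a dict with "frame" (480x640x3 uint8, red, green, blue), "intrinsics" (3x3 intrinsics, pixels), "R" (3x3) and "t" (3): a world point X has camera coordinates R X + t. Camera axes: x right, y down, z forward; pixel columns grow to the right and rows downward; lengths in mm; the calibration is good to about 2 mm. A picture is of the moment at which its call begins. There is no depth.
- arm.sign_off(): hands the job in, once; it reports no verdict.
The state is a dict: "t": time; "joints": joint angles; "qvel": joint speeds; "joint_efforts": joint torques, N m; "eef_pos": TCP position; "tcp_rot": TCP orientation; "contact_force": force on the tool from outside, world axes, zero at the start; "torque": the same for the moment, N m; "grip_width": finger opening in mm.
Only numpy, scipy, OpenCV 4.12 (cv2) and the standard library are available. Lean on these libraries where they do the work, as an engineer would, in place of code of your own. Each camera call takes 0.05 s, during which the arm holds its last target.

## Task

The aluminium plate that a balance will stand on is not firm: one of its four corners gives under a push. Press down on the plate's corners with closed fingertips, beside the shim tabs, until you find the corner that dips, then press that corner's shim tab down flat so that the corner is carried. Leave the other three shim tabs standing, grasp or lift nothing, and leave the dish on the plate and the things around it where they are.

Things in the scene. Friction and masses are not known exactly. Their poses are not given: they have to be found in the camera images.
- plate: Flat aluminium plate 220 (x) x 270 (y) x 8 mm, lying level and loose in a grey pan whose kerb (239 x 289 mm, 5 mm lower than the plate's top) keeps it from sliding. Origin: centre of its underside; z up; top 8 mm above that, 38 mm above the worktop. Three corners bear firmly; one, not the same each run, dips 4 to 7 mm under a push of about 4 to 10 N and springs back when let go.
- corner_front_left (a point): Place to press the front left (robot's side) corner of the plate: on the plate's top, at (-85, 118) mm in the plate's frame, a bare area about 30 mm wide outside the shim tab.
- corner_front_right (a point): Place to press the front right (robot's side) corner of the plate: on the plate's top, at (-85, -118) mm in the plate's frame, a bare area about 30 mm wide outside the shim tab.
- corner_back_left (a point): Place to press the back left corner of the plate: on the plate's top, at (85, 118) mm in the plate's frame, a bare area about 30 mm wide outside the shim tab.
- corner_back_right (a point): Place to press the back right corner of the plate: on the plate's top, at (85, -118) mm in the plate's frame, a bare area about 30 mm wide outside the shim tab.
- press_front_left (a point): Place to press the front left (robot's side) corner's shim tab straight down: level with the plate's top, at (-82, 80) mm in the plate's frame, near the tab's free end. The tab rises out of a slot 52 (x) x 24 (y) mm in the plate centred at (-70, 80) mm.
- press_front_right (a point): Place to press the front right (robot's side) corner's shim tab straight down: level with the plate's top, at (-82, -80) mm in the plate's frame, near the tab's free end. The tab rises out of a slot 52 (x) x 24 (y) mm in the plate centred at (-70, -80) mm.
- press_back_left (a point): Place to press the back left corner's shim tab straight down: level with the plate's top, at (58, 80) mm in the plate's frame, near the tab's free end. The tab rises out of a slot 52 (x) x 24 (y) mm in the plate centred at (70, 80) mm.
- press_back_right (a point): Place to press the back right corner's shim tab straight down: level with the plate's top, at (58, -80) mm in the plate's frame, near the tab's free end. The tab rises out of a slot 52 (x) x 24 (y) mm in the plate centred at (70, -80) mm.
- rock (a joint): How far the springy bearing under the rocking corner is pressed down, m: 0 with the plate level, up to 0.006. It does not tell where that corner is.
- tab_rocking (a joint): Angle of the rocking corner's shim tab (where it is must be found): 0 standing as found, 0.45 flat; stays where left, moves under 2 to 8 N. All four tabs look alike: steel, 18 mm wide, 44 long, hinged at their +x end, free end towards the plate's -x, 18 mm above the plate. Flat, the tab's top is 1 mm above the plate and its cam carries the corner.
- tab_firm_1 (a joint): Angle of the shim tab at one of the three firm corners (which one is not told). Reads 0 standing as found, 0.45 flat.
- tab_firm_2 (a joint): Angle of the shim tab at one of the three firm corners (which one is not told). Reads 0 standing as found, 0.45 flat.
- tab_firm_3 (a joint): Angle of the shim tab at one of the three firm corners (which one is not told). Reads 0 standing as found, 0.45 flat.
- petri_0: Closed petri dish, 62 mm across, 16 mm high, standing loose near the middle of the plate. Origin at the centre of its underside.
- capillary_box: Small carton, 30 x 84 x 22 mm, on the worktop left of the pan. Origin at the centre of its underside.
- marker_1: Marker pen, 11 x 127 x 12 mm, lying on the worktop right of the pan. Origin at the centre of its underside.
- amber_vial: Small brown bottle with a pale cap, 25 mm across, 50 mm high, standing right of the pan. Origin at the centre of its underside.
- cover_slips: Small dark box, 34 x 50 x 16 mm, on the worktop in front of the pan. Origin at the centre of its underside.

How it is judged (in metres and radians):
On the way, in this order (a step that is already met when the one before it is completed fails the run):
1. the corner that rocks is found: it is pushed down by at least 3 mm with the fingers on the plate, its shim tab still up (value of joint rock above 0.003 m and contact force between the fingers and plate above 1 N and value of joint tab_rocking below 0.1 rad), for 0.1 s.
2. that corner's shim tab is pressed down flat (value of joint tab_rocking above 0.35 rad), for 0.2 s.
At the end, for the whole second after the job is handed in: Rocking corner's tab within 0.1 rad of flat, the other three within 0.1 rad of how they stood; plate at rest, level within 0.012 rad, within 12 mm of where it lay, its springy bearing under 2 mm down; dish and things around within 25 mm of where they stood (value of joint tab_rocking above 0.35 rad and value of joint each of tab_firm_1, tab_firm_2, tab_firm_3 below 0.1 rad and value of joint rock below 0.002 m and angle between plate's own z axis and vertical below 0.012 rad and distance of plate from where it was at the start of the episode below 0.012 m and linear speed of plate below 0.02 m/s and distance of each of petri_0, capillary_box, marker_1, amber_vial, cover_slips from where it was at the start of the episode below 0.025 m); the robot touches nothing.
It fails at once if a firm corner's shim tab is pressed down by more than 0.15 rad (value of joint any of tab_firm_1, tab_firm_2, tab_firm_3 above 0.15 rad).
It fails at once if the plate is lifted by more than 10 mm or tipped by more than 0.1 rad (height (world z) of plate above 0.04 m or angle between plate's own z axis and vertical above 0.1 rad).
It fails at once if the dish or a thing around the plate is pushed or carried more than 40 mm (distance of any of petri_0, capillary_box, marker_1, amber_vial, cover_slips from where it was at the start of the episode above 0.04 m).
It also fails if it takes over 51 s, if anything falls off the work surface, if the arm or the gripper's body presses on something with over 40 N, if the wrist force passes 120 N, or if a joint passes its speed limit or range.

## Working session

There is one attempt and no reset: what is moved stays moved. The work goes in short steps, Python scripts to look and compute and a shell command to move; the robot and the scene stay as the last step left them, time stands still between calls to the robot, and variables do not carry over. Pictures are saved under pics/ and viewed, and the job is handed in when it is done.

```bash
ls; mkdir -p pics
python3 - <<'E'
from rig import sensors, viewer
import cv2,pickle
s=sensors.get_state();print({k:v for k,v in s.items()})
for n in("top","scene"):
    d=viewer.snapshot(n);pickle.dump(d,open(f"{n}.pkl","wb"))
    cv2.imwrite(f"pics/{n}0.png",d["frame"][:,:,::-1]);print(d["intrinsics"],d["R"],d["t"])
E
```

```text
pics
{'t': 0.0, 'joints': array([-1.09041924e+00,  3.85557953e-01,  6.64924338e-03, -5.28086744e-04,
       -1.19398775e+00, -2.58597363e-01]), 'qvel': array([-4.73287880e-04,  9.06454842e-04, -6.09212825e-05,  7.20345687e-04,
        6.71835759e-05, -7.12746570e-04]), 'joint_efforts': array([ 1.27292515e-04, -3.92291343e+01,  1.88400453e+01,  4.18623626e+00,
       -4.54982670e-03, -2.33589510e-06]), 'eef_pos': array([ 137.37996008, -609.12550487,  230.22558093]), 'tcp_rot': array([ 6.24589083e-01,  7.80952825e-01,  6.48746778e-04, -8.61394086e-04]), 'contact_force': array([ 0.31247854, -0.00620286,  0.52800614]), 'torque': array([0.08302926, 0.00041592, 0.01189374]), 'grip_width': 85.28417418421273}
[[508.1956527    0.         310.26271878]
 [  0.         508.1956527  245.57481439]
 [  0.           0.           1.        ]] [[-0.02581818 -0.99933321 -0.02581771]
 [-0.99119996  0.02894515 -0.12916971]
 [ 0.12983088  0.02225559 -0.99128635]] [-2.95576014e-01  5.17888476e+02  8.45031991e+02]
[[456.51651572   0.         320.74487277]
 [  0.         456.51651572 235.73026367]
 [  0.           0.           1.        ]] [[ 0.82983774 -0.55766284  0.01953147]
 [-0.25274532 -0.40684625 -0.87783594]
 [ 0.49748279  0.7235249  -0.47856305]] [-459.36280743  180.98804893  794.85043788]
```

View pics/top0.png

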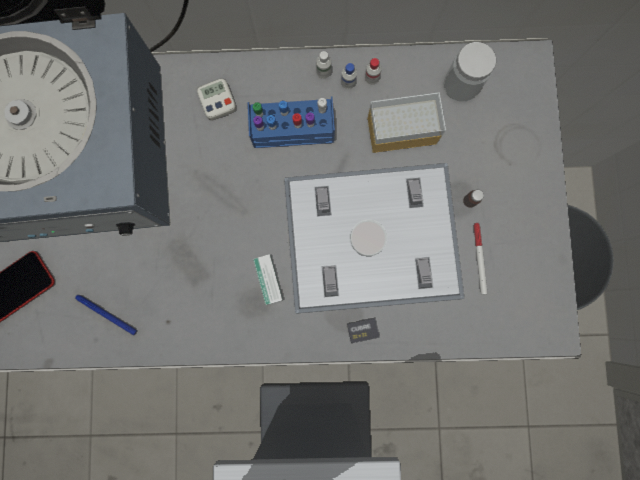

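View pics/scene0.png

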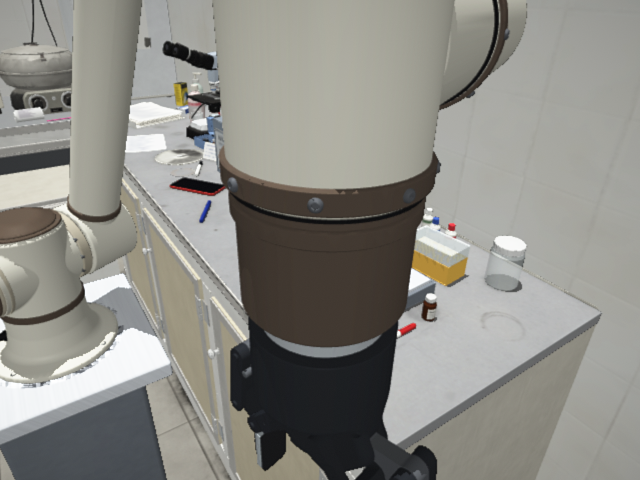

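The top view shows the pan at about (285–463, 165–312), the dish at (368,239), and tabs near (322,200), (415,192), (331,281) and (424,272). I'll enlarge the pan area.

Run:
```python
import cv2,pickle
f=pickle.load(open("top.pkl","rb"))["frame"][:,:,::-1]
c=cv2.resize(f[158:318,275:475],None,fx=4,fy=4,interpolation=cv2.INTER_CUBIC)
cv2.imwrite("pics/crop0.png",c[:600])
cv2.imwrite("pics/crop1.png",c[40:])
```

```text
(no output)
```

View pics/crop0.png

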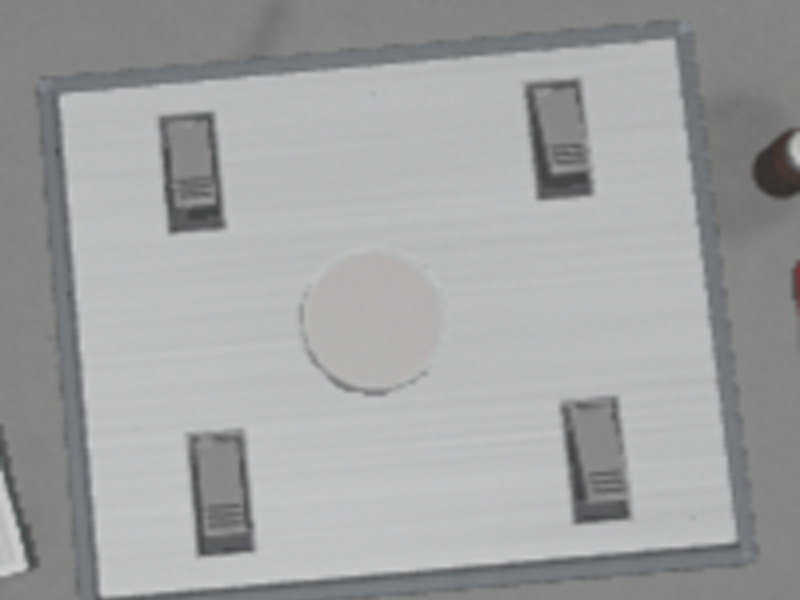

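View pics/crop1.png

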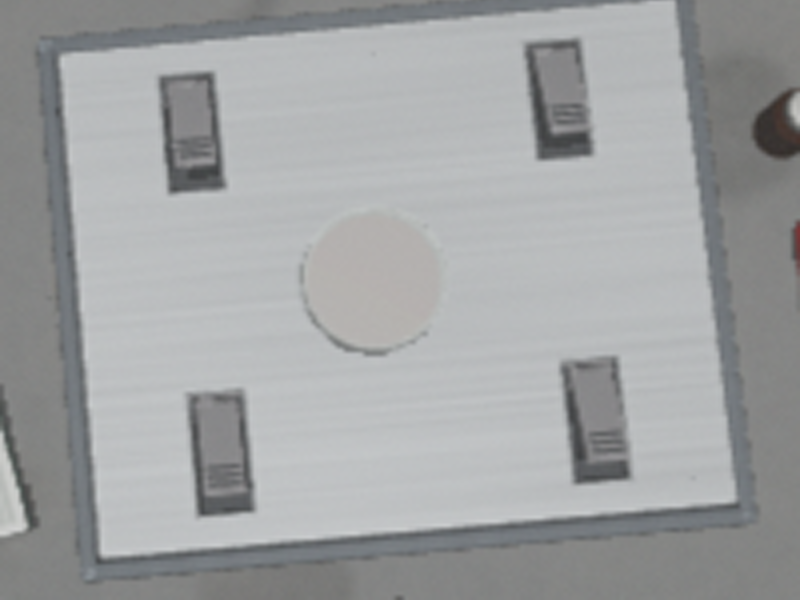

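The enlarged crop shows the plate's top corners at crop px (58,95), (676,40), (738,544) and (99,598). Its four slots are clear, with the free ends of the tabs toward the robot.

```bash
cat > h.py <<'E'
import numpy as np,pickle
from scipy.spatial.transform import Rotation as Ro
d=pickle.load(open("top.pkl","rb"))
def w(u,v,z):
    r=d["R"].T@np.linalg.inv(d["intrinsics"])@[u,v,1]; c=-d["R"].T@d["t"]
    return c+r*(z-c[2])/r[2]
def crop(u,v,z): return w(275+(u+.5)/4-.5,158+(v+.5)/4-.5,z)
E
python3 - <<'E'
from h import *
c=np.array([crop(*p,38) for p in[(58,95),(676,40),(738,544),(99,598)]])  # BL BR FR FL
print(c.round(1)); print([np.linalg.norm(c[i]-c[i-1]).round(1) for i in range(4)])
local=np.array([[110,135],[110,-135],[-110,-135],[-110,135]],float)
P=c[:,:2];m=P.mean(0);a=local;b=P-m
yaw=np.arctan2((a[:,0]*b[:,1]-a[:,1]*b[:,0]).sum(),(a*b).sum())
print(m,yaw)
R=np.array([[np.cos(yaw),-np.sin(yaw)],[np.sin(yaw),np.cos(yaw)]])
print((P-(a@R.T+m)).round(1))
for n,p in dict(cFL=(-85,118),cFR=(-85,-118),cBL=(85,118),cBR=(85,-118),tFL=(-82,80),tFR=(-82,-80),tBL=(58,80),tBR=(58,-80)).items(): print(n,(R@p+m).round(1))
sl=[(192,172),(559,139),(596,460),(221,493)]
for p,l in zip(sl,[(70,80),(70,-80),(-70,-80),(-70,80)]): print((crop(*p,38)[:2]-R@l-m).round(1))
q=Ro.from_quat([ 6.24589083e-01,  7.80952825e-01,  6.48746778e-04, -8.61394086e-04]);print(q.as_matrix().round(3))
E
```

```text
[[ 631.5   19.4   38. ]
 [ 647.3 -250.6   38. ]
 [ 428.1 -263.6   38. ]
 [ 412.5    6.5   38. ]]
[np.float64(219.4), np.float64(270.5), np.float64(219.6), np.float64(270.5)]
[ 529.84815096 -122.0529927 ] 0.058372934613874064
[[-0.3  0.3]
 [-0.2 -0.2]
 [ 0.2 -0.3]
 [ 0.4  0.2]]
cFL [438.1  -9.2]
cFR [ 451.9 -244.8]
cBL [607.8   0.7]
cBR [ 621.6 -234.9]
tFL [443.3 -47. ]
tFR [ 452.7 -206.7]
tBL [583.1 -38.8]
tBR [ 592.4 -198.5]
[ 0.2 -0.1]
[0.5 0.2]
[0.5 0. ]
[ 0.2 -0.2]
[[-0.22   0.976 -0.001]
 [ 0.976  0.22   0.002]
 [ 0.002 -0.    -1.   ]]
```

```bash
cat >> h.py <<'E'
T=dict(cFL=(438.1,-9.2),cFR=(451.9,-244.8),cBL=(607.8,.7),cBR=(621.6,-234.9),tFL=(443.3,-47.),tFR=(452.7,-206.7),tBL=(583.1,-38.8),tBR=(592.4,-198.5))
def go(n,z,dx=0,dy=0):
    from rig import sensors
    s=sensors.get_state();M=Ro.from_quat(s["tcp_rot"]).as_matrix()
    t=np.array([*T[n],z],float)
    yaw=np.arctan2(M[1,0],M[0,0]); dyaw=(.0584+np.pi-yaw+np.pi)%(2*np.pi)-np.pi
    print(n,"shift cm",(M.T@(t-s["eef_pos"])/10).round(2),"turn",round(-dyaw,3),"t",s["t"],"pos",s["eef_pos"].round(1),"j",s["joints"].round(2))
E
python3 -m inch '[[3.6,4.8,0,-0.18],[7.2,9.6,0,-0.36],[10.8,14.4,0,-0.54],[14.4,19.2,0,-0.72],[18,24,0,-0.9]]' 0
python3 -c "
from h import *
go('cFR',80)"
```

```text
t: 0.72
eef_pos: [332.8, -379.5, 231.1]
tcp_rot: [0.22, 0.976, 0.0, -0.0]
contact_force: [1.0, -0.2, 0.7]
grip_width: 0.1
cFR shift cm [-4.98 17.28 15.11] turn -0.502 t 0.725 pos [ 332.8 -379.5  231.1] j [-0.53  0.18 -0.28 -0.   -1.11  0.09]
```

```bash
python3 -m inch '[[-1.2,4.3,3,-0.15],[-2.5,8.6,6.5,-0.3],[-3.7,13,10,-0.45],[-5,17.3,14,-0.5],[-5,17.3,15,-0.5]]'
python3 -c "
from h import *
go('cFR',38)"
```

```text
t: 1.35
eef_pos: [452.1, -244.9, 78.5]
tcp_rot: [-0.027, 1.0, 0.001, -0.002]
contact_force: [-0.5, -0.3, -0.2]
grip_width: -0.2
cFR shift cm [0.   0.   4.05] turn -0.004 t 1.35 pos [ 452.1 -244.9   78.5] j [-0.18  0.37 -0.46 -0.   -0.75  0.24]
```

```bash
python3 -m inch '[[0,0,2,0],[0,0,3.5,0],[0,0,3.5,0]]'
python3 -m inch '[[0,0,0.2,0],[0,0,0.4,0],[0,0,0.4,0]]'
python3 -m inch '[[0,0,0.1,0],[0,0,0.2,0],[0,0,0.2,0]]'
```

```text
t: 1.72
eef_pos: [451.1, -247.4, 45.5]
tcp_rot: [-0.025, 1.0, 0.0, -0.001]
contact_force: [-0.4, 0.2, 0.5]
grip_width: -0.1
t: 2.1
eef_pos: [452.3, -247.2, 42.7]
tcp_rot: [-0.025, 1.0, -0.0, 0.0]
contact_force: [0.1, 0.1, -0.7]
grip_width: 0.3
t: 2.48
eef_pos: [452.1, -247.1, 40.2]
tcp_rot: [-0.026, 1.0, 0.0, -0.0]
contact_force: [0.6, 0.2, -0.4]
grip_width: -0.4
```

Run:
```python
from rig import viewer
import cv2
d=viewer.snapshot("scene")
cv2.imwrite("pics/s1.png",d["frame"][:,:,::-1])
```

```text
(no output)
```

View pics/s1.png

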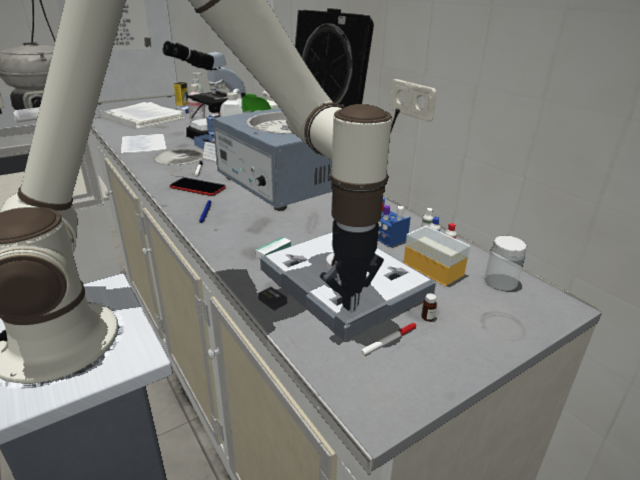

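The scene view shows the closed fingers at about (350,305), just above the plate's front right corner and clear of the vial at (430,307). I'll press in small steps.

```bash
for i in 1 2; do python3 -m inch '[[0,0,0.1,0],[0,0,0.2,0],[0,0,0.2,0]]'; done
```

```text
t: 2.9
eef_pos: [452.1, -247.1, 38.2]
tcp_rot: [-0.025, 1.0, 0.0, -0.0]
contact_force: [-0.7, -0.3, -0.6]
grip_width: 0.1
t: 3.28
eef_pos: [452.3, -247.2, 38.0]
tcp_rot: [-0.026, 1.0, -0.0, 0.0]
contact_force: [-2.4, 2.2, 12.3]
grip_width: -0.1
```

```bash
python3 -m inch '[[0,0,0.1,0],[0,0,0.1,0]]'
python3 -m inch '[[0,0,-2,0],[0,0,-4.3,0],[0,0,-4.3,0]]'
python3 -c "
from h import *
go('cFL',80);go('cBR',80)"
```

```text
t: 3.52
eef_pos: [452.3, -247.2, 38.0]
tcp_rot: [-0.026, 1.0, -0.0, 0.0]
contact_force: [-5.8, 4.5, 18.3]
grip_width: 0.2
t: 3.9
eef_pos: [453.4, -247.4, 79.9]
tcp_rot: [-0.026, 1.0, -0.001, 0.002]
contact_force: [-0.3, -0.6, -0.3]
grip_width: 0.2
cFL shift cm [ 0.31 23.87 -0.04] turn -0.007 t 3.9 pos [ 453.4 -247.4   79.9] j [-0.18  0.37 -0.46  0.   -0.74  0.24]
cBR shift cm [-16.86   0.39   0.05] turn -0.007 t 3.9 pos [ 453.4 -247.4   79.9] j [-0.18  0.37 -0.46  0.   -0.74  0.24]
```

Front right is firm: 18 N with no movement at z = 38.0. Back right is next.

```bash
python3 -m inch '[[-4.5,0.1,0,0],[-9,0.2,0,0],[-13.5,0.4,0,0],[-16.9,0.4,0,0],[-16.9,0.4,0,0]]'
python3 -c "
from h import *
go('cBR',40)"
```

```text
t: 4.53
eef_pos: [622.2, -234.0, 76.1]
tcp_rot: [-0.026, 1.0, 0.0, -0.001]
contact_force: [-1.0, -0.4, -0.4]
grip_width: -0.1
cBR shift cm [ 0.06 -0.09  3.61] turn -0.006 t 4.525 pos [ 622.2 -234.    76.1] j [-0.12  0.58 -0.07 -0.   -0.91  0.17]
```

```bash
python3 -m inch '[[0,-0.1,2,0],[0,-0.1,3.2,0],[0,-0.1,3.4,0],[0,-0.1,3.4,0]]'
for i in 1 2 3; do python3 -m inch '[[0,0,0.1,0],[0,0,0.2,0],[0,0,0.2,0]]'; done
```

```text
t: 5.03
eef_pos: [620.7, -235.6, 44.5]
tcp_rot: [-0.025, 1.0, -0.0, 0.0]
contact_force: [0.6, 0.4, -0.7]
grip_width: 0.2
t: 5.4
eef_pos: [620.8, -235.5, 42.5]
tcp_rot: [-0.025, 1.0, -0.0, 0.0]
contact_force: [0.1, 0.1, 0.9]
grip_width: -0.1
t: 5.78
eef_pos: [620.7, -235.5, 40.1]
tcp_rot: [-0.026, 1.0, 0.0, -0.0]
contact_force: [0.1, -0.0, -0.3]
grip_width: -0.1
t: 6.15
eef_pos: [620.8, -235.5, 38.3]
tcp_rot: [-0.026, 1.0, -0.0, -0.0]
contact_force: [-0.3, -0.2, 0.2]
grip_width: -0.0
```

```bash
for i in 1 2; do python3 -m inch '[[0,0,0.1,0],[0,0,0.2,0],[0,0,0.2,0]]'; done
```

```text
t: 6.52
eef_pos: [620.9, -235.5, 38.1]
tcp_rot: [-0.026, 1.0, -0.0, 0.0]
contact_force: [-3.1, 1.5, 7.6]
grip_width: -0.3
t: 6.9
eef_pos: [620.9, -235.6, 38.0]
tcp_rot: [-0.026, 1.0, -0.001, 0.0]
contact_force: [-6.0, 4.1, 15.7]
grip_width: 0.2
```

Back right is firm too: 16 N with no dip. Next is back left.

```bash
python3 -m inch '[[0,0,-2,0],[0,0,-4.6,0],[0,0,-4.6,0]]'
python3 -c "
from h import *
go('cBL',82)"
```

```text
t: 7.28
eef_pos: [622.4, -235.8, 82.8]
tcp_rot: [-0.026, 1.0, -0.001, 0.003]
contact_force: [-0.0, 1.1, -0.4]
grip_width: -0.0
cBL shift cm [ 0.24 23.7   0.04] turn -0.007 t 7.275 pos [ 622.4 -235.8   82.8] j [-0.12  0.58 -0.07  0.   -0.92  0.17]
```

```bash
python3 -m inch '[[0,5,0,0],[0.1,10,0,0],[0.1,15,0,0],[0.2,20,0,0],[0.2,23.7,0,0]]'
python3 -m inch '[[0,0,0.2,0],[0,0,2.5,0],[0,0,3.3,0],[0,0,3.3,0]]'
python3 -c "
from h import *
go('cBL',40)"
```

```text
t: 7.9
eef_pos: [605.8, 3.0, 79.2]
tcp_rot: [-0.026, 1.0, -0.0, -0.001]
contact_force: [0.4, -0.0, -0.2]
grip_width: -0.1
t: 8.4
eef_pos: [606.1, 0.1, 46.3]
tcp_rot: [-0.025, 1.0, -0.0, -0.001]
contact_force: [0.5, -0.2, 0.9]
grip_width: -0.2
cBL shift cm [-0.17  0.05  0.63] turn -0.008 t 8.4 pos [6.061e+02 1.000e-01 4.630e+01] j [ 0.27  0.54 -0.26  0.   -0.78 -0.22]
```

```bash
python3 -m inch '[[-0.1,0,0.2,0],[-0.1,0,0.5,0],[-0.1,0,0.5,0]]'
for i in 1 2 3; do python3 -m inch '[[0,0,0.1,0],[0,0,0.2,0],[0,0,0.2,0]]'; done
```

```text
t: 8.78
eef_pos: [607.7, 1.0, 42.4]
tcp_rot: [-0.025, 1.0, 0.0, 0.0]
contact_force: [-0.0, -0.3, 0.7]
grip_width: 0.2
t: 9.15
eef_pos: [607.7, 1.2, 40.2]
tcp_rot: [-0.026, 1.0, -0.0, -0.0]
contact_force: [0.3, 0.1, 0.7]
grip_width: -0.4
t: 9.52
eef_pos: [607.7, 1.1, 38.2]
tcp_rot: [-0.026, 1.0, -0.0, -0.0]
contact_force: [0.2, 0.8, -0.1]
grip_width: 0.2
t: 9.9
eef_pos: [607.8, 1.1, 38.1]
tcp_rot: [-0.026, 1.0, -0.0, 0.0]
contact_force: [-3.0, 1.0, 9.6]
grip_width: -0.4
```

```bash
python3 -m inch '[[0,0,0.1,0],[0,0,0.2,0],[0,0,0.2,0]]'
python3 -m inch '[[0,0,-2,0],[0,0,-4.6,0],[0,0,-4.6,0]]'
python3 -c "
from h import *
go('cFL',82)"
```

```text
t: 10.28
eef_pos: [607.9, 1.1, 38.0]
tcp_rot: [-0.026, 1.0, -0.0, 0.0]
contact_force: [-7.7, 1.3, 19.0]
grip_width: 0.1
t: 10.65
eef_pos: [609.3, 1.5, 82.5]
tcp_rot: [-0.026, 1.0, 0.0, 0.003]
contact_force: [-0.9, 0.0, -0.7]
grip_width: -0.1
cFL shift cm [17.15 -0.19 -0.04] turn -0.007 t 10.65 pos [609.3   1.5  82.5] j [ 0.27  0.5  -0.22  0.   -0.85 -0.22]
```

Back left is firm, so it should be front left. I still have to confirm it by pressing there.

```bash
python3 -m inch '[[4.5,0,0,0],[9,-0.1,0,0],[13.5,-0.2,0,0],[17.1,-0.2,0,0],[17.1,-0.2,0,0]]'
python3 -m inch '[[0,0,2,0],[0,0,3.3,0],[0,0,3.3,0]]'
python3 -c "
from h import *
go('cFL',40)"
```

```text
t: 11.28
eef_pos: [433.7, -10.3, 79.6]
tcp_rot: [-0.025, 1.0, -0.0, -0.002]
contact_force: [0.3, 0.9, 0.5]
grip_width: -0.0
t: 11.65
eef_pos: [436.7, -9.8, 46.1]
tcp_rot: [-0.025, 1.0, -0.0, -0.001]
contact_force: [-0.5, -0.3, 0.3]
grip_width: 0.1
cFL shift cm [-0.15  0.06  0.61] turn -0.008 t 11.65 pos [436.7  -9.8  46.1] j [ 0.35  0.32 -0.67 -0.   -0.58 -0.3 ]
```

```bash
python3 -m inch '[[-0.1,0,0.3,0],[-0.1,0,0.6,0],[-0.1,0,0.6,0]]'
for i in 1 2 3; do python3 -m inch '[[0,0,0.1,0],[0,0,0.2,0],[0,0,0.2,0]]'; done
```

```text
t: 12.02
eef_pos: [438.1, -9.6, 41.3]
tcp_rot: [-0.025, 1.0, 0.0, -0.0]
contact_force: [0.0, 0.7, -0.7]
grip_width: -0.2
t: 12.4
eef_pos: [438.0, -9.5, 39.3]
tcp_rot: [-0.025, 1.0, -0.0, -0.0]
contact_force: [0.0, -0.4, -0.6]
grip_width: -0.2
t: 12.78
eef_pos: [438.1, -9.5, 37.8]
tcp_rot: [-0.026, 1.0, -0.0, 0.0]
contact_force: [-2.6, -0.1, 7.2]
grip_width: 0.1
t: 13.15
eef_pos: [438.1, -9.4, 35.9]
tcp_rot: [-0.026, 1.0, -0.0, 0.0]
contact_force: [-2.6, 0.9, 8.3]
grip_width: -0.1
```

```bash
for i in 1 2 3; do python3 -m inch '[[0,0,0.1,0],[0,0,0.2,0],[0,0,0.2,0]]'; done
```

```text
t: 13.52
eef_pos: [438.1, -9.4, 34.0]
tcp_rot: [-0.026, 1.0, -0.0, 0.0]
contact_force: [-2.4, 1.2, 7.8]
grip_width: 0.4
t: 13.9
eef_pos: [438.0, -9.4, 32.0]
tcp_rot: [-0.026, 1.0, 0.0, 0.0]
contact_force: [-3.8, 1.8, 10.3]
grip_width: 0.1
t: 14.28
eef_pos: [438.1, -9.3, 30.9]
tcp_rot: [-0.026, 1.0, -0.0, 0.0]
contact_force: [-6.2, 1.6, 17.5]
grip_width: 0.1
```

Front left dips about 7 mm under 8–10 N. I'll lift off and press its tab.

```bash
python3 -m inch '[[0,0,-2,0],[0,0,-5,0],[0,0,-5.2,0],[0,0,-5.2,0]]'
python3 -c "
from h import *
go('tFL',82)"
```

```text
t: 14.78
eef_pos: [437.6, -9.6, 81.0]
tcp_rot: [-0.025, 1.0, 0.0, -0.0]
contact_force: [0.2, -0.0, -0.0]
grip_width: 0.0
tFL shift cm [-0.38 -3.76 -0.1 ] turn -0.008 t 14.775 pos [437.6  -9.6  81. ] j [ 0.35  0.26 -0.64 -0.   -0.68 -0.3 ]
```

```bash
python3 -m inch '[[-0.4,-2,0,0],[-0.4,-3.8,0,0],[-0.4,-3.8,0,0],[-0.4,-3.8,0,0]]'
python3 -m inch '[[0,0,1,0],[0,0,2,0],[0,0,2,0]]'
for i in 1 2 3 4; do python3 -m inch '[[0,0,0.2,0],[0,0,0.4,0],[0,0,0.4,0]]';done
```

```text
t: 15.28
eef_pos: [443.5, -47.2, 80.6]
tcp_rot: [-0.025, 1.0, -0.0, -0.001]
contact_force: [0.6, -0.3, -0.3]
grip_width: -0.1
t: 15.65
eef_pos: [443.0, -47.3, 60.1]
tcp_rot: [-0.026, 1.0, -0.0, -0.001]
contact_force: [0.2, -0.4, 0.3]
grip_width: -0.1
t: 16.02
eef_pos: [444.2, -47.2, 57.4]
tcp_rot: [-0.026, 1.0, 0.0, 0.0]
contact_force: [-0.2, 0.3, 0.1]
grip_width: 0.1
t: 16.4
eef_pos: [443.9, -47.3, 53.2]
tcp_rot: [-0.025, 1.0, -0.0, -0.0]
contact_force: [-0.6, -0.0, 1.4]
grip_width: -0.1
t: 16.77
eef_pos: [443.8, -47.3, 49.1]
tcp_rot: [-0.025, 1.0, -0.0, -0.0]
contact_force: [0.5, -1.0, -0.1]
grip_width: -0.2
t: 17.15
eef_pos: [443.9, -47.3, 45.1]
tcp_rot: [-0.025, 1.0, 0.0, -0.0]
contact_force: [0.1, 0.3, 0.2]
grip_width: 0.2
```

Run:
```python
from rig import viewer
import cv2
d=viewer.snapshot("scene")
cv2.imwrite("pics/s2.png",cv2.resize(d["frame"][220:350,230:430,::-1],None,fx=4,fy=4,interpolation=cv2.INTER_CUBIC))
d=viewer.snapshot("top")
cv2.imwrite("pics/t2.png",cv2.resize(d["frame"][158:308,275:475,::-1],None,fx=4,fy=4,interpolation=cv2.INTER_CUBIC))
```

```text
(no output)
```

View pics/s2.png

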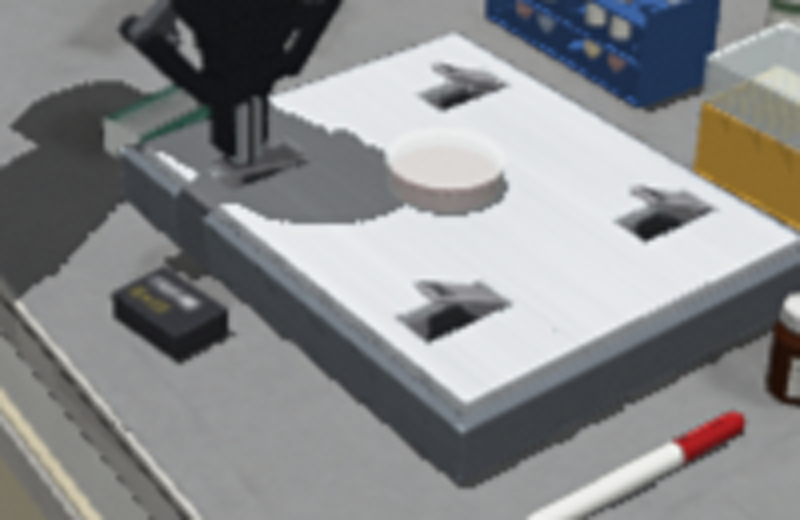

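View pics/t2.png

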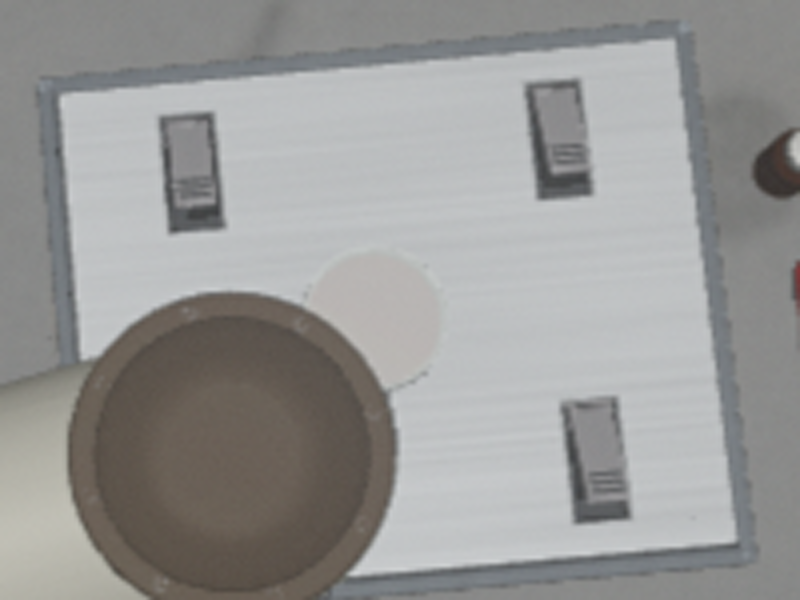

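The scene crop shows the fingers on the front left tab at (240,160), with the tab already lowered. The other three tabs are standing and the dish hasn't moved. I'll keep pressing down.

```bash
for i in 1 2 3; do python3 -m inch '[[0,0,0.1,0],[0,0,0.2,0],[0,0,0.2,0]]';done
```

```text
t: 17.62
eef_pos: [443.9, -47.2, 43.3]
tcp_rot: [-0.026, 1.0, 0.0, -0.0]
contact_force: [-0.8, 0.3, 2.0]
grip_width: -0.2
t: 18.0
eef_pos: [443.9, -47.3, 41.1]
tcp_rot: [-0.025, 1.0, -0.0, -0.0]
contact_force: [0.9, -0.2, 0.6]
grip_width: 0.2
t: 18.38
eef_pos: [444.1, -47.3, 39.2]
tcp_rot: [-0.025, 1.0, 0.0, 0.0]
contact_force: [-0.2, 0.8, -0.1]
grip_width: 0.2
```

```bash
for i in 1 2; do python3 -m inch '[[0,0,0.1,0],[0,0,0.2,0],[0,0,0.2,0],[0,0,0.2,0]]';done
```

```text
t: 18.88
eef_pos: [444.3, -47.3, 38.7]
tcp_rot: [-0.026, 1.0, -0.0, 0.0]
contact_force: [-4.6, 0.7, 13.8]
grip_width: 0.4
t: 19.38
eef_pos: [444.4, -47.3, 38.4]
tcp_rot: [-0.026, 1.0, -0.0, 0.001]
contact_force: [-9.8, 2.6, 29.1]
grip_width: 0.1
```

The tab stops hard at z ≈ 38.5, which matches flat. I'll lift off, look, and press the corner again to check.

```bash
python3 -m inch '[[0,0,-2,0],[0,0,-4.5,0],[0,0,-4.8,0],[0,0,-4.8,0]]'
python3 -c "
from h import *
go('cFL',82)"
```

```text
t: 19.88
eef_pos: [443.9, -47.3, 83.0]
tcp_rot: [-0.025, 1.0, 0.0, 0.0]
contact_force: [0.2, -0.2, -1.0]
grip_width: -0.1
cFL shift cm [0.38 3.83 0.1 ] turn -0.008 t 19.875 pos [443.9 -47.3  83. ] j [ 0.26  0.27 -0.61 -0.   -0.69 -0.21]
```

```bash
python3 -m inch '[[0.4,2,0,0],[0.4,3.8,0,0],[0.4,3.8,2,0],[0.4,3.8,3.6,0],[0.4,3.8,3.6,0]]'
python3 -m inch '[[0,0,0.2,0],[0,0,0.5,0],[0,0,0.5,0]]'
python3 -m inch '[[0,0,0.2,0],[0,0,0.2,0]]'
python3 -m inch '[[0,0,0.2,0],[0,0,0.2,0]]'
```

```text
t: 20.5
eef_pos: [436.5, -10.0, 45.5]
tcp_rot: [-0.025, 1.0, -0.001, -0.002]
contact_force: [-0.8, -0.2, 1.6]
grip_width: -0.1
t: 20.88
eef_pos: [438.1, -9.6, 42.4]
tcp_rot: [-0.025, 1.0, 0.0, 0.0]
contact_force: [-0.8, -0.6, 0.0]
grip_width: -0.1
t: 21.12
eef_pos: [438.0, -9.6, 40.3]
tcp_rot: [-0.025, 1.0, 0.0, 0.0]
contact_force: [1.2, -0.4, -0.1]
grip_width: -0.1
t: 21.38
eef_pos: [437.9, -9.6, 38.2]
tcp_rot: [-0.025, 1.0, -0.0, -0.0]
contact_force: [-0.4, -0.5, 0.8]
grip_width: 0.1
```

```bash
python3 -m inch '[[0,0,0.2,0],[0,0,0.2,0]]'
python3 -m inch '[[0,0,0.1,0],[0,0,0.1,0]]'
python3 -m inch '[[0,0,-2,0],[0,0,-5,0],[0,0,-10,0],[0,0,-15,0],[0,0,-15,0]]'
python3 -m inch '[[5,0,0,0],[5,5,0,0],[5,10,0,0],[5,15,0,0],[5,15,0,0]]'
python3 - <<'E'
from rig import viewer
import cv2
d=viewer.snapshot("scene")
cv2.imwrite("pics/s3.png",cv2.resize(d["frame"][220:350,230:430,::-1],None,fx=4,fy=4,interpolation=cv2.INTER_CUBIC))
d=viewer.snapshot("top")
cv2.imwrite("pics/t3.png",d["frame"][:,:,::-1])
E
```

```text
t: 21.62
eef_pos: [438.1, -9.5, 37.3]
tcp_rot: [-0.026, 1.0, -0.0, -0.0]
contact_force: [-3.7, 1.2, 10.3]
grip_width: 0.2
t: 21.88
eef_pos: [438.1, -9.5, 36.9]
tcp_rot: [-0.026, 1.0, -0.0, 0.0]
contact_force: [-4.9, 1.1, 17.2]
grip_width: -0.1
t: 22.5
eef_pos: [440.6, -8.9, 189.2]
tcp_rot: [-0.026, 1.0, 0.001, 0.005]
contact_force: [-0.1, -0.3, 0.5]
grip_width: 0.3
t: 23.12
eef_pos: [380.1, 140.0, 184.4]
tcp_rot: [-0.028, 1.0, -0.0, -0.0]
contact_force: [0.6, -0.1, -0.6]
grip_width: -0.0
```

View pics/s3.png

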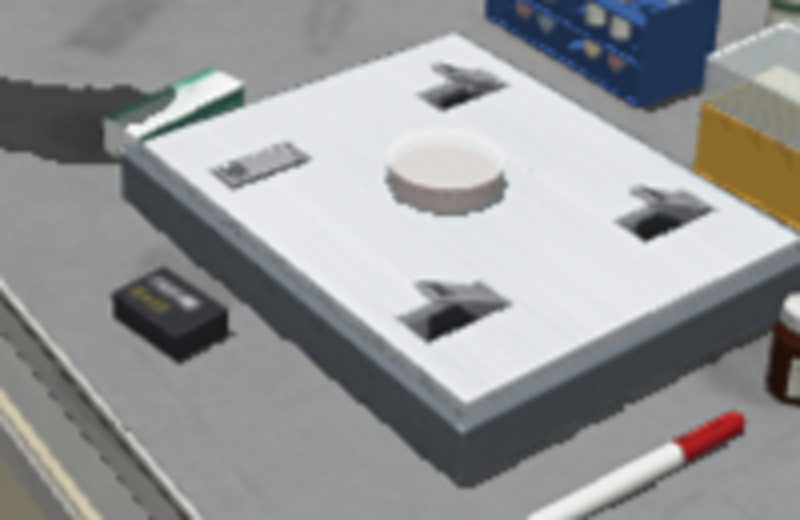

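View pics/t3.png

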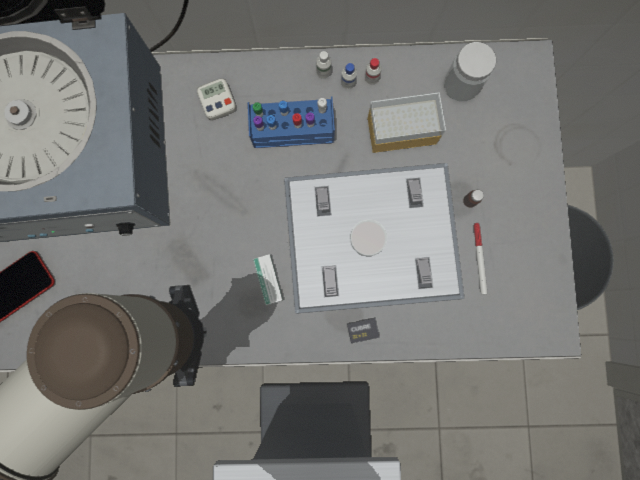

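The front left tab at (260,163) lies flat. The other three are standing, and the dish, carton, vial, pen and box are where they were. Under 17 N the corner now gives only about 1 mm. I'm handing the job in.

```bash
python3 -m inch '[[0,0,0,0],[0,0,0,0]]'; python3 -c "
from rig import arm
print(arm.sign_off())"
```

```text
t: 23.48
eef_pos: [380.4, 136.7, 185.1]
tcp_rot: [-0.025, 1.0, -0.0, -0.0]
contact_force: [0.3, -0.0, 0.5]
grip_width: 0.1
the job is handed in; nothing more can be done
None
```

The rocking corner was the front left. I pressed its shim tab flat, and the job is handed in at about 23.5 s of the 51 s allowed; no verdict was reported.

- **Finding the corner:** Front right, back right and back left held firm at z = 38.0 mm under 16–19 N. Front left dipped about 7 mm: it gave at 7–10 N and stopped at about 17 N.
- **Pressing the tab:** The front left tab went down to a hard stop at z ≈ 38.5 mm, reaching 29 N there. It read almost no force on the way down, less than the 2–8 N given for the tabs, but the pictures show it moved.
- **Last checks:** Pressed again with 17 N, the front left corner gave only about 1 mm. The final pictures show that tab flat, the other three standing, the plate, dish and things around it in place, and the arm clear. I judged their positions by eye and did not measure them again.

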